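Line up the microscope objectives by length

ROBOT

A 7-joint arm with a two-finger parallel gripper is mounted at the origin on the work surface. World frame = base frame: x ahead of the robot, y to its left, z up, the work surface at z = 0. Lengths are in mm, angles in rad, forces in N, time in s.
With the tool pointing down it reaches from about 400 to 875 mm from the base axis. Payload 4.4 kg.
Tool frame: the origin (TCP) lies at the very end of the fingers, on their centre line; the grasp point (between the pads) lies 19 mm behind it; z points along the fingers, y is the direction in which the jaws open and shut (so a half turn about z gives the same grasp; the last joint's range is limited). The gripper opens to 85 mm and grips with 20 to 120 N. Pads are 22 mm wide; open, the fingers measure 114 mm over their backs; the gripper's body (76 mm by 85 mm) begins 54 mm behind the grasp point. The pads swing forward as they close: fully open they stand 13 mm farther back than shut.
Start: joints at [1.064, 0.628, 0.038, 1.517, -0.027, 0.996, -0.02], TCP at [277.36, -587.869, 210.213] pointing down, gripper open.
Joint ranges: [-3.06, 3.06], [-0.37, 2.12], [-1.25, 1.32], [0.18, 2.47], [-1.1, 4.24], [0.23, 1.98], [-2.94, 2.94]. Speed limits (rad/s): [2.57, 2.57, 3.14, 3.14, 3.14, 3.14, 3.14].

INTERFACE

Orientations are given as [roll, pitch, yaw] about the fixed x, y, z axes, in that order (R = Rz(yaw) Ry(pitch) Rx(roll)).
In Python, from cell import ctrl gives the robot as it stands.
- The arm moves only by the shell command python3 -m crank 'ROWS' [OPENING]. ROWS is JSON, a list that holds one entry, the list of rows, each a list of 6 numbers: the shift along the tool's x, y, z in units of 30 mm (1.0 is 30 mm), then the turn, a rotation vector about the tool's x, y, z in units of 6 degrees (1.0 is 6 degrees). In form: [[[tx, ty, tz, rx, ry, rz], ...]]. A call has 1 to 12 rows; each row shifts and turns the pose as measured when the row begins, along the tool's axes as they then stand; what a row does not reach is not made up. A row lasts 1/12 s, in which the tool goes at most 41.7 mm and 7.16 degrees, less where a joint would pass 70% of its speed; a pose out of reach is approached as far as the arm can. A call is refused whole if a number of a shift passes 1 or a number of a turn 1, either way. A call with a gripper value outside its range is refused whole. OPENING is the gripper command: -1 is fully open, 1 is shut, values between are in proportion, set as the call begins (- or left out, the last holds). The fingers move at their own pace and stop on an object; the grip force is fixed at half the most. Time passes only in rows, so rows that do not move let the fingers close. It gives the time, the measured TCP pose, the force and the opening at its end, in the units of the state.
- ctrl.read_state(): the state, without advancing time (a new reading comes with each control period).
- ctrl.get_image(name): name is "side" or "top" or "wrist"; returns a dict with "color" (420x560x3 uint8, red, green, blue), "depth" (420x560 float32, mm along the optical axis (not along the pixel's ray), 0 where there is no reading), "camera_matrix" (3x3 intrinsics, pixels), "R" (3x3) and "t" (3): a world point X has camera coordinates R X + t. Camera axes: x right, y down, z forward; pixel columns grow to the right and rows downward; lengths in mm; the calibration is good to about 2 mm. A picture is of the moment at which its call begins.
- ctrl.finish_job(): hands the job in, once; it reports no verdict.
Trained networks look in a picture, given as the dict that the camera call returned (one of the last four; its "shot" number tells which), for a name from the list of things; names that differ only in an ending like _2 or _b are one class to them, and where a whole thing is asked for, a point or a joint stands for the part that bears it (a point fixed in the world has none). Each returns a list of dicts, best first, with "conf" (0 to 1); they miss things now and then, are a little off and sometimes report something else, mostly with a low value. They report only what shows in the picture. A call takes as long as a camera call.
- ctrl.search_frame(query, picture): "extent" ([centre column, centre row, width, height] in pixels, round what is visible of it).
The state is a dict: "clock": time; "qpos": joint angles; "qd": joint speeds; "tau": joint torques, N m; "eef_pos": TCP position; "tool_rot": TCP orientation; "force": force on the tool from outside, world axes, zero at the start; "torque": the same for the moment, N m; "width": finger opening in mm.
Only numpy, scipy, OpenCV 4.12 (cv2) and the standard library are available. Lean on these libraries where they do the work, as an engineer would, in place of code of your own. Each camera call takes 0.05 s, during which the arm holds its last target. There are 200 camera calls.

TASK

Stand the four microscope objectives on the four rubber pads of the storage board in order of length, nose up and one to a pad: the shortest on the pad next to the ball-topped post, the longest at the far end. Turn the longest so that its little lever points straight along the row, away from the post. They are delicate: set them down gently, do not drop or tip any, and leave each standing wholly on its pad.

Things in the scene. Friction and masses are not known exactly. Their poses are not given: they have to be found in the camera images.
- obj_40_mid (a point): steel microscope objective with a black band, standing nose up, 40 mm tall: round barrel 38 mm across up to 32 mm, then a nose tapering to 30 mm. Point: on its axis, 20 mm above the underside, z up. The shortest of the four.
- obj_54_mid (a point): steel microscope objective with a black band, standing nose up, 54 mm tall: round barrel 38 mm across up to 42 mm, then a nose tapering to 26 mm. Point: on its axis, 27 mm above the underside, z up. The second shortest.
- obj_68_mid (a point): steel microscope objective with a black band, standing nose up, 68 mm tall: round barrel 38 mm across up to 52 mm, then a nose tapering to 22 mm. Point: on its axis, 34 mm above the underside, z up. The second longest.
- obj_82_mid (a point): steel microscope objective with a black band, standing nose up, 82 mm tall: round barrel 38 mm across up to 62 mm, then a nose tapering to 18 mm. Point: on its axis, 41 mm above the underside, z up. The longest. A black lever (10 mm wide, 6 to 14 mm above the underside), rigid with it, sticks out along this point's +x, its tip 44 mm from the axis.
- seat_a_top (a point): centre of the top face of the leftmost (seen from the robot) of four equal flat round black rubber pads, 62 mm in diameter, its face 14 mm above the table, in a straight row 75 mm apart on a fixed low grey board (380 x 80 mm, 10 mm thick). z up, y along the row towards the left end, x across the row away from the robot.
- seat_b_top (a point): centre of the top face of the second from the left (seen from the robot) of four equal flat round black rubber pads, 62 mm in diameter, its face 14 mm above the table, in a straight row 75 mm apart on a fixed low grey board (380 x 80 mm, 10 mm thick). z up, y along the row towards the left end, x across the row away from the robot.
- seat_c_top (a point): centre of the top face of the third from the left (seen from the robot) of four equal flat round black rubber pads, 62 mm in diameter, its face 14 mm above the table, in a straight row 75 mm apart on a fixed low grey board (380 x 80 mm, 10 mm thick). z up, y along the row towards the left end, x across the row away from the robot.
- seat_d_top (a point): centre of the top face of the rightmost (seen from the robot) of four equal flat round black rubber pads, 62 mm in diameter, its face 14 mm above the table, in a straight row 75 mm apart on a fixed low grey board (380 x 80 mm, 10 mm thick). z up, y along the row towards the left end, x across the row away from the robot.
- post: upright steel post with a 18 mm ball on top, standing fixed on the board 57 mm outside one of the two end pads, in line with the row; it marks the end where the row starts. Which end varies; a flat aluminium plate lies at the other end. Origin at the post's foot on the board; its top is 42 mm above that.

How it is judged (in metres and radians):
At the end, for the whole second after the job is handed in: Counting from the post's end of the row, the objectives stand shortest to longest, each upright (within 0.1 rad) and at rest on its own pad, within 12 mm of the pad's centre; the longest one's lever points along the row away from the post, within about 30 degrees (((horizontal distance between post and seat_a_top below 0.12 m and horizontal distance between obj_40_mid and seat_a_top below 0.012 m and z of obj_40_mid in the frame of seat_a_top between 0.016 and 0.024 m and horizontal distance between obj_54_mid and seat_b_top below 0.012 m and z of obj_54_mid in the frame of seat_b_top between 0.023 and 0.031 m and horizontal distance between obj_68_mid and seat_c_top below 0.012 m and z of obj_68_mid in the frame of seat_c_top between 0.03 and 0.038 m and horizontal distance between obj_82_mid and seat_d_top below 0.012 m and z of obj_82_mid in the frame of seat_d_top between 0.037 and 0.045 m and x of seat_a_top in the frame of obj_82_mid below -0.187 m) or (horizontal distance between post and seat_d_top below 0.12 m and horizontal distance between obj_40_mid and seat_d_top below 0.012 m and z of obj_40_mid in the frame of seat_d_top between 0.016 and 0.024 m and horizontal distance between obj_54_mid and seat_c_top below 0.012 m and z of obj_54_mid in the frame of seat_c_top between 0.023 and 0.031 m and horizontal distance between obj_68_mid and seat_b_top below 0.012 m and z of obj_68_mid in the frame of seat_b_top between 0.03 and 0.038 m and horizontal distance between obj_82_mid and seat_a_top below 0.012 m and z of obj_82_mid in the frame of seat_a_top between 0.037 and 0.045 m and x of seat_d_top in the frame of obj_82_mid below -0.187 m)) and angle between each of obj_40_mid, obj_54_mid, obj_68_mid, obj_82_mid's own z axis and vertical below 0.1 rad and linear speed of each of obj_40, obj_54, obj_68, obj_82 below 0.02 m/s); the robot touches nothing.
It fails at once if an objective is tipped over or laid down (angle between any of obj_40_mid, obj_54_mid, obj_68_mid, obj_82_mid's own z axis and vertical above 0.7 rad).
It fails at once if an objective is dropped (falls freely by more than about 25 mm) ((contact force between the fingers and obj_40 below 0.01 N and linear speed of obj_40 above 0.7 m/s) or (contact force between the fingers and obj_54 below 0.01 N and linear speed of obj_54 above 0.7 m/s) or (contact force between the fingers and obj_68 below 0.01 N and linear speed of obj_68 above 0.7 m/s) or (contact force between the fingers and obj_82 below 0.01 N and linear speed of obj_82 above 0.7 m/s)).
It also fails if it takes over 96 s, if anything falls off the work surface, if the arm or the gripper's body presses on something with over 40 N, if the wrist force passes 120 N, or if a joint passes its speed limit or range.

## Working session

There is one attempt and no reset: what is moved stays moved. The work goes in short steps, Python scripts to look and compute and a shell command to move; the robot and the scene stay as the last step left them, time stands still between calls to the robot, and variables do not carry over. Pictures are saved under pics/ and viewed, about 12 in all and at most 16, crops included, and the job is handed in when it is done.

```bash
mkdir -p pics; ls
python3 - <<'E'
from cell import ctrl
import cv2,numpy as np,pickle
s=ctrl.read_state(); print({k:np.round(v,3).tolist() for k,v in s.items()})
P={}
for n in("top","side"):
    p=ctrl.get_image(n);P[n]=p
    cv2.imwrite(f"pics/{n}0.png",p["color"][:,:,::-1])
    print(n,p["R"].tolist(),p["t"],p["camera_matrix"].tolist())
    for q in("obj_40_mid","obj_54_mid","obj_68_mid","obj_82_mid","seat_a_top","post"):
        print(q,[(np.round(d["extent"]).tolist(),round(d["conf"],2)) for d in ctrl.search_frame(q,p)][:5])
pickle.dump(P,open("p0.pkl","wb"))
E
```

```text
pics
{'clock': 0.0, 'qpos': [1.064, 0.629, 0.038, 1.518, -0.027, 0.996, -0.02], 'qd': [0.0, -0.001, 0.001, -0.002, 0.002, -0.0, -0.001], 'tau': [-0.0, -56.341, 1.226, -19.345, 0.011, 0.011, -0.0], 'eef_pos': [277.062, -587.265, 209.291], 'tool_rot': [-3.14, 0.0, 0.441], 'force': [0.566, 0.089, 0.399], 'torque': [0.01, 0.03, 0.028], 'width': 85.51}
top [[-0.0277517542940448, -0.9996126815191495, -0.002080163382518941], [-0.9863671674188157, 0.0277215747892015, -0.16220766113038146], [0.1622025005102724, -0.002449742292918484, -0.9867544515181645]] [ 13.75275531 566.65576358 881.53563914] [[396.3915896540491, 0.0, 275.23594322431967], [0.0, 396.3915896540491, 207.26591606576008], [0.0, 0.0, 1.0]]
obj_40_mid [([156.0, 253.0, 18.0, 18.0], 0.81), ([316.0, 255.0, 22.0, 24.0], 0.39), ([394.0, 260.0, 17.0, 20.0], 0.3)]
obj_54_mid [([392.0, 262.0, 18.0, 16.0], 0.86)]
obj_68_mid [([242.0, 260.0, 14.0, 13.0], 0.67)]
obj_82_mid [([315.0, 254.0, 21.0, 23.0], 0.7)]
seat_a_top [([219.0, 196.0, 29.0, 25.0], 0.81)]
post [([334.0, 170.0, 9.0, 7.0], 0.54), ([218.0, 197.0, 30.0, 22.0], 0.2)]
side [[-0.8074114377917876, -0.5898369041159869, -0.013386435891090143], [-0.3532183180745271, 0.5014356389832006, -0.7898095464946668], [0.4725712537804223, -0.6329729271464754, -0.6132060694416048]] [439.30797845 239.39918498 855.86814617] [[487.1601597078612, 0.0, 276.28438640228376], [0.0, 487.1601597078612, 215.0191923087469], [0.0, 0.0, 1.0]]
obj_40_mid [([216.0, 328.0, 21.0, 32.0], 0.83)]
obj_54_mid [([377.0, 187.0, 14.0, 21.0], 0.6)]
obj_68_mid [([294.0, 265.0, 19.0, 39.0], 0.89)]
obj_82_mid [([335.0, 216.0, 20.0, 40.0], 0.92)]
seat_a_top [([218.0, 252.0, 29.0, 21.0], 0.89)]
post [([277.0, 181.0, 8.0, 20.0], 0.38), ([375.0, 188.0, 14.0, 26.0], 0.18)]
```

Run:
```python
import cv2
a=cv2.imread("pics/top0.png")[130:310,130:430]
cv2.imwrite("pics/top0c.png",cv2.resize(a,None,fx=2.66,fy=2.66,interpolation=cv2.INTER_CUBIC))
a=cv2.imread("pics/side0.png")[140:370,160:440]
cv2.imwrite("pics/side0c.png",cv2.resize(a,None,fx=2.6,fy=2.6,interpolation=cv2.INTER_CUBIC))
```

```text
(no output)
```

View pics/top0c.png

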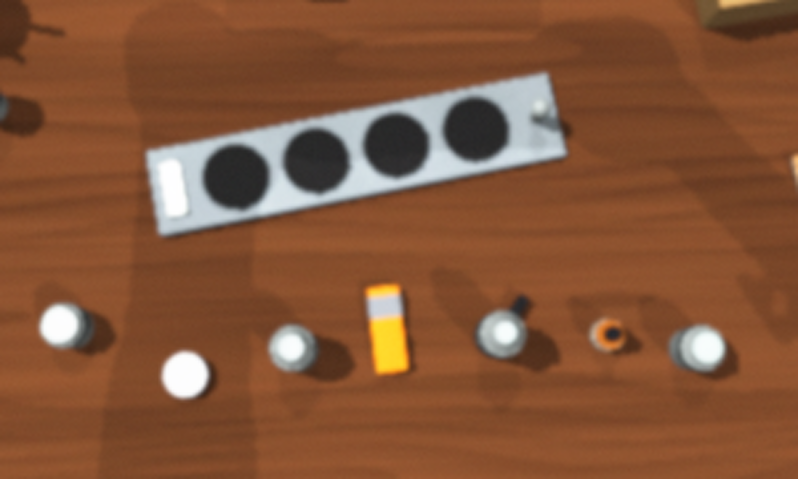

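View pics/side0c.png

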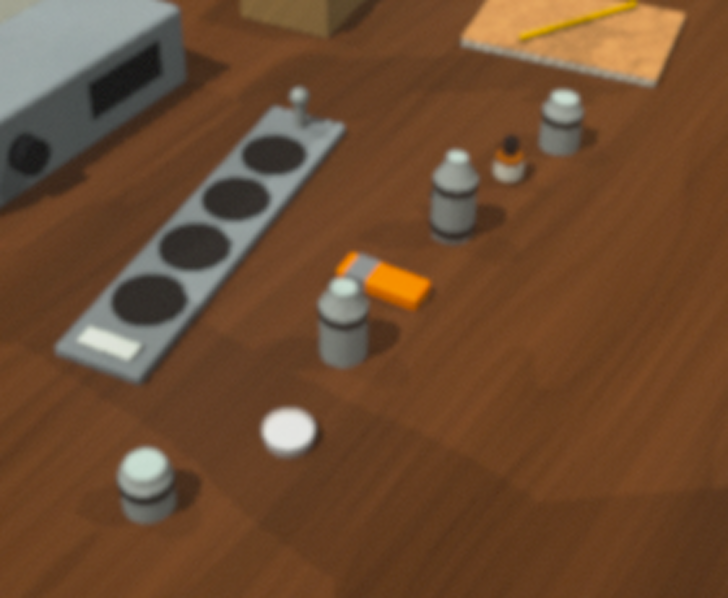

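The post is at the right end (seat_d). In the top crop the order from the left is 40, white disc (a distractor), 68, orange box, 82 (its lever points up-right), small bottle, 54. The side view agrees.

```bash
cat > h.py <<'E'
import cv2,numpy as np
def cloud(p):
    d=p["depth"];v,u=np.mgrid[:d.shape[0],:d.shape[1]]
    K=p["camera_matrix"];c=np.stack([(u-K[0][2])/K[0][0]*d,(v-K[1][2])/K[1][1]*d,d],-1)
    return (c-np.array(p["t"]))@np.array(p["R"]), d>0
def ray(p,u,v,z):
    K=np.array(p["camera_matrix"]);R=np.array(p["R"]);o=-R.T@np.array(p["t"])
    r=R.T@np.linalg.inv(K)@[u,v,1];return o+r*(z-o[2])/r[2]
E
python3 - <<'E'
import pickle,numpy as np,cv2
from h import *
P=pickle.load(open("p0.pkl","rb"))
H={"40":40,"54":54,"68":68,"82":82}
for n,boxes in(("top",{"40":(156,253),"68":(242,260),"82":(316,254),"54":(392,262)}),("side",{"40":(216,328),"68":(294,265),"82":(335,216),"54":(377,187)})):
    p=P[n];X,ok=cloud(p)
    for k,(u,v) in boxes.items():
        w=24;s=np.s_[v-w:v+w,u-w:u+w];x=X[s][ok[s]]
        tp=x[(x[:,2]>H[k]-5)&(x[:,2]<H[k]+6)]; bd=x[x[:,2]>6]
        print(n,k,"top",len(tp),np.round(tp.mean(0)),"minmax",np.round(bd.min(0)),np.round(bd.max(0)))
        if k=="82" :
            l=x[(x[:,2]>5)&(x[:,2]<20)]; c=tp.mean(0); dd=l-c; r=np.hypot(dd[:,0],dd[:,1]); l=l[r>24]; print("lever",np.round(l).tolist()[:12])
p=P["top"];g=p["color"].max(2)
m=((g<60)*255).astype("uint8");m[:165]=0;m[215:]=0;m[:,:195]=0;m[:,330:]=0
n,_,st,ce=cv2.connectedComponentsWithStats(m)
pads=[]
for i in range(1,n):
    if st[i,4]>200: q=ray(p,*ce[i],14);pads.append(q);print("pad",st[i],np.round(ce[i],1),np.round(q,1))
q=np.array(pads);q=q[np.argsort(-q[:,1])];print(np.linalg.norm(np.diff(q,axis=0),axis=1),np.degrees(np.arctan2(*(q[0]-q[-1])[[0,1]])))
p=P["side"];g=p["color"].max(2)
m=((g<70)*255).astype("uint8");m[:185]=0;m[270:]=0;m[:,:200]=0;m[:,285:]=0
n,_,st,ce=cv2.connectedComponentsWithStats(m)
for i in range(1,n):
    if st[i,4]>150: print("side pad",st[i],np.round(ray(p,*ce[i],14),1))
# bright nose tops, top cam
p=P["top"];g=p["color"].min(2)
for k,(u,v) in {"40":(154,252),"68":(239,260),"82":(320,254),"54":(396,261)}.items():
    s=g[v-12:v+12,u-12:u+12];m=(s>190);vv,uu=np.nonzero(m);print(k,m.sum(),np.round(ray(p,uu.mean()+u-12,vv.mean()+v-12,H[k]),1))
E
```

```text
top 40 top 146 [471. 284.  40.] minmax [453. 266.   8.] [490. 303.  45.]
top 68 top 85 [445.  82.  68.] minmax [426.  63.  11.] [462. 100.  72.]
top 82 top 65 [452. -97.  82.] minmax [ 433. -126.    6.] [487. -78.  86.]
lever [[487.0, -119.0, 12.0], [487.0, -121.0, 14.0], [487.0, -123.0, 15.0], [485.0, -118.0, 15.0], [485.0, -121.0, 15.0], [485.0, -123.0, 14.0], [485.0, -126.0, 12.0], [483.0, -116.0, 13.0], [482.0, -118.0, 16.0], [482.0, -121.0, 16.0], [482.0, -123.0, 15.0], [482.0, -125.0, 17.0]]
top 54 top 119 [ 435. -271.   54.] minmax [ 412. -291.    6.] [ 477. -232.   58.]
side 40 top 200 [468. 288.  40.] minmax [449. 268.   6.] [487. 307.  44.]
side 68 top 84 [442.  86.  67.] minmax [424. -12.   6.] [496. 104.  70.]
side 82 top 40 [449. -93.  81.] minmax [ 428. -203.    6.] [485. -74.  84.]
lever [[461.0, -190.0, 16.0], [459.0, -187.0, 16.0], [459.0, -186.0, 14.0], [454.0, -183.0, 18.0], [457.0, -185.0, 12.0], [454.0, -184.0, 14.0], [450.0, -181.0, 17.0], [442.0, -185.0, 19.0], [440.0, -186.0, 19.0], [437.0, -187.0, 19.0], [457.0, -185.0, 9.0], [452.0, -179.0, 15.0]]
side 54 top 67 [ 432. -267.   53.] minmax [ 413. -434.    6.] [ 509. -178.   58.]
pad [298 168  22  21 372] [308.5 178.1] [642.4 -85.6  14. ]
pad [268 174  22  21 372] [278.5 184. ] [629.7 -11.6  14. ]
pad [238 180  22  21 373] [248.4 189.9] [617.  62.  14.]
pad [208 186  22  22 388] [218.3 196.1] [603.5 135.6  14. ]
[74.76785259 74.77211004 75.08371396] -9.989427661907449
side pad [254 193  23  13 246] [639.6 -83.1  14. ]
side pad [239 209  24  15 284] [626.7  -9.   14. ]
side pad [222 227  26  16 332] [614.   64.9  14. ]
side pad [204 246  27  19 400] [600.6 138.6  14. ]
40 147 [471.9 286.3  40. ]
68 93 [446.3  84.3  68. ]
82 69 [453.4 -94.1  82. ]
54 127 [ 437.1 -269.9   54. ]
```

```bash
cat > go.py <<'E'
import sys,numpy as np
from scipy.spatial.transform import Rotation as Ro
from cell import ctrl
x,y,z,yaw=map(float,sys.argv[1:5])
s=ctrl.read_state();R=Ro.from_euler("xyz",s["tool_rot"]);T=Ro.from_euler("xyz",[np.pi,0,np.radians(yaw)])
d=R.inv().apply(np.array([x,y,z])-s["eef_pos"])/30
print("t",round(s["clock"],1),"pos",np.round(s["eef_pos"],1),"yaw",round(np.degrees(s["tool_rot"][2]),1),"q",np.round(s["qpos"],2),"w",round(float(s["width"]),1),"f",np.round(s["force"],1))
print("units shift",np.round(d,2),"turn",np.round(np.degrees((R.inv()*T).as_rotvec())/6,2))
E
python3 -m crank '[[[0,0,0,0,0,-1],[0,0,0,0,0,-1],[0,0,0,0,0,-1],[0,0,0,0,0,-1],[0,0,0,0,0,-1],[0,0,0,0,0,-1],[0,0,0,0,0,-1],[0,0,0,0,0,-1],[0,0,0,0,0,-1],[0,0,0,0,0,-1],[0,0,0,0,0,-1],[0,0,0,0,0,-1]]]' -1
python3 go.py 434 -269 200 100
```

```text
clock: 1.7
eef_pos: [277.0, -588.2, 210.8]
tool_rot: [-3.14, 0.002, 1.757]
force: [-0.0, 0.6, 0.3]
width: 85.4
t 1.7 pos [ 277.  -588.2  210.8] yaw 100.6 q [ 1.27  0.64 -0.32  1.51  0.22  1.02  1.08] w 85.4 f [-0.   0.6  0.3]
units shift [9.49 7.11 0.33] turn [-0.01  0.01  0.11]
```

```bash
python3 -m crank '[[[0.9,0.7,0,0,0,0],[0.9,0.7,0,0,0,0],[0.9,0.7,0,0,0,0],[0.9,0.7,0,0,0,0],[0.9,0.7,0,0,0,0],[0.9,0.7,0,0,0,0],[0.9,0.7,0,0,0,0],[0.9,0.7,0,0,0,0],[0.9,0.7,0,0,0,0],[0.9,0.7,0,0,0,0]]]'
python3 go.py 434 -269 120 100
python3 - <<'E'
from cell import ctrl
import cv2
p=ctrl.get_image("wrist");cv2.imwrite("pics/w1.png",p["color"][:,:,::-1])
print(p["camera_matrix"],p["R"],p["t"])
E
```

```text
clock: 2.53
eef_pos: [432.5, -284.3, 207.9]
tool_rot: [-3.138, 0.01, 1.739]
force: [0.3, 0.4, -0.5]
width: 85.8
t 2.5 pos [ 432.5 -284.3  207.9] yaw 99.6 q [ 0.76  0.46 -0.34  1.88  0.21  0.83  0.47] w 85.8 f [ 0.3  0.4 -0.5]
units shift [0.53 0.15 2.92] turn [-0.04  0.1  -0.06]
[[314.47556853   0.         277.83351029]
 [  0.         314.47556853 205.77245192]
 [  0.           0.           1.        ]] [[ 0.98585423  0.16756095 -0.00384354]
 [ 0.16001501 -0.93413933  0.31902808]
 [ 0.04986625 -0.31513021 -0.94773747]] [-377.96158174 -375.08979268  267.35464942]
```

View pics/w1.png

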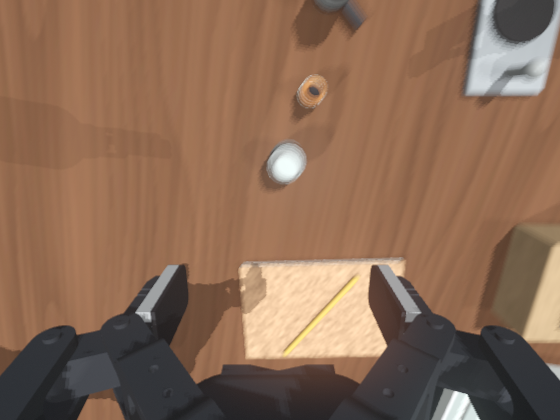

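The wrist view shows the 54 nose at (288,160), the fingers on either side at columns 165 and 390, and the bottle beyond at (312,90). I'll cross-check the 54 position from here.

```bash
cat > wr.py <<'E'
# measure objective top near expected xy with the wrist camera: wr.py x y h
import sys,numpy as np
from cell import ctrl
from h import *
x,y,h=map(float,sys.argv[1:4]);p=ctrl.get_image("wrist");X,ok=cloud(p)
m=ok&(np.hypot(X[...,0]-x,X[...,1]-y)<30)&(abs(X[...,2]-h)<5);print("wrist top",m.sum(),np.round(X[m].mean(0),1),"lohi",X[m].min(0).round(),X[m].max(0).round())
E
python3 wr.py 434 -269 54
python3 -m crank '[[[0.5,0.15,0.7,0,0.1,0],[0,0,0.7,0,0,0],[0,0,0.7,0,0,0],[0,0,0.7,0,0,0],[0,0,0,0,0,0]]]'
python3 go.py 434 -269 60 100;python3 wr.py 434 -269 54
```

```text
wrist top 549 [ 434.9 -266.9   54.6] lohi [ 421. -281.   49.] [ 450. -254.   57.]
clock: 3.05
eef_pos: [441.7, -263.4, 124.3]
tool_rot: [3.136, 0.003, 1.755]
force: [-0.8, 0.2, -1.0]
width: 85.4
t 3.0 pos [ 441.7 -263.4  124.3] yaw 100.6 q [ 0.69  0.57 -0.3   1.98  0.28  0.62  0.39] w 85.4 f [-0.8  0.2 -1. ]
units shift [-0.13 -0.3   2.14] turn [0.06 0.03 0.09]
wrist top 915 [ 435.1 -266.7   54.5] lohi [ 421. -281.   49.] [ 449. -254.   58.]
```

```bash
python3 -m crank '[[[-0.15,-0.22,0.6,0,0,0],[0,0,0.6,0,0,0],[0,0,0.6,0,0,0],[0,0,0,0,0,0],[0,0,0,0,0,0]]]'
python3 go.py 435 -267.5 10 100
```

```text
clock: 3.52
eef_pos: [441.8, -274.6, 76.7]
tool_rot: [3.126, 0.013, 1.752]
force: [0.8, -0.7, -0.2]
width: 85.6
t 3.5 pos [ 441.8 -274.6   76.7] yaw 100.4 q [ 0.67  0.65 -0.26  2.01  0.33  0.5   0.36] w 85.6 f [ 0.8 -0.7 -0.2]
units shift [ 0.3  -0.21  2.22] turn [0.15 0.12 0.07]
```

```bash
python3 -m crank '[[[0.3,-0.2,0,0.15,0.12,0],[0,0,0,0,0,0],[0,0,0,0,0,0]]]'
python3 go.py 435 -267.5 10 100
```

```text
clock: 3.77
eef_pos: [435.6, -267.6, 80.3]
tool_rot: [3.139, 0.003, 1.752]
force: [0.2, 0.6, -1.2]
width: 85.4
t 3.8 pos [ 435.6 -267.6   80.3] yaw 100.4 q [ 0.67  0.64 -0.26  2.02  0.32  0.52  0.36] w 85.4 f [ 0.2  0.6 -1.2]
units shift [ 0.01 -0.02  2.34] turn [0.02 0.03 0.06]
```

```bash
python3 -m crank '[[[0,0,0.4,0,0,0],[0,0,0.4,0,0,0],[0,0,0.4,0,0,0],[0,0,0.4,0,0,0],[0,0,0.4,0,0,0],[0,0,0,0,0,0],[0,0,0,0,0,0]]]'
python3 go.py 435 -267.5 10 100
```

```text
clock: 4.35
eef_pos: [441.5, -270.2, 25.6]
tool_rot: [3.128, 0.011, 1.752]
force: [-0.1, 0.5, 0.4]
width: 85.1
t 4.3 pos [ 441.5 -270.2   25.6] yaw 100.4 q [ 0.63  0.74 -0.2   2.04  0.37  0.38  0.32] w 85.1 f [-0.1  0.5  0.4]
units shift [ 0.13 -0.2   0.52] turn [0.13 0.11 0.07]
```

```bash
python3 -m crank '[[[0.13,-0.2,0.25,0.13,0.11,0],[0,0,0.25,0,0,0],[0,0,0,0,0,0],[0,0,0,0,0,0]]]'
python3 go.py 435 -267.5 10 100
```

```text
clock: 4.68
eef_pos: [436.0, -268.1, 11.7]
tool_rot: [3.14, 0.001, 1.752]
force: [-0.1, 0.1, -0.6]
width: 85.2
t 4.7 pos [ 436.  -268.1   11.7] yaw 100.4 q [ 0.62  0.76 -0.19  2.04  0.37  0.37  0.32] w 85.2 f [-0.1  0.1 -0.6]
units shift [ 0.02 -0.03  0.06] turn [0.02 0.01 0.06]
```

Close, with enough still rows for the fingers.

```bash
python3 -m crank '[[[0,0,0,0,0,0],[0,0,0,0,0,0],[0,0,0,0,0,0],[0,0,0,0,0,0],[0,0,0,0,0,0],[0,0,0,0,0,0],[0,0,0,0,0,0],[0,0,0,0,0,0],[0,0,0,0,0,0],[0,0,0,0,0,0]]]' 1
python3 go.py 435 -267.5 10 100;python3 wr.py 435 -267 54
```

```text
clock: 5.52
eef_pos: [436.1, -268.4, 12.9]
tool_rot: [3.139, 0.002, 1.752]
force: [0.7, 0.2, 0.4]
width: 35.0
t 5.5 pos [ 436.1 -268.4   12.9] yaw 100.4 q [ 0.62  0.76 -0.19  2.04  0.37  0.37  0.32] w 35.0 f [0.7 0.2 0.4]
units shift [ 0.04 -0.03  0.1 ] turn [0.02 0.02 0.06]
wrist top 3523 [ 435.  -264.7   54.4] lohi [ 405. -282.   49.] [ 463. -251.   59.]
```

```bash
python3 -m crank '[[[0,0,-0.2,0,0,0],[0,0,-0.4,0,0,0],[0,0,-0.4,0,0,0],[0,0,0,0,0,0],[0,0,0,0,0,0],[0,0,0,0,0,0]]]'
python3 go.py 628.2 -10.3 120 100
python3 - <<'E'
from cell import ctrl
import cv2
for n,s in(("wrist",None),("side",(130,250,320,440))):
    a=ctrl.get_image(n)["color"][:,:,::-1]
    if s: a=cv2.resize(a[s[0]:s[1],s[2]:s[3]],None,fx=4,fy=4)
    cv2.imwrite(f"pics/g1{n}.png",a)
E
```

```text
clock: 6.07
eef_pos: [434.8, -267.6, 43.5]
tool_rot: [-3.141, 0.0, 1.752]
force: [-0.3, 0.3, -2.7]
width: 34.6
t 6.1 pos [ 434.8 -267.6   43.5] yaw 100.4 q [ 0.65  0.7  -0.23  2.03  0.35  0.44  0.34] w 34.6 f [-0.3  0.3 -2.7]
units shift [ 7.28  7.89 -2.55] turn [-0.    0.    0.06]
```

View pics/g1side.png

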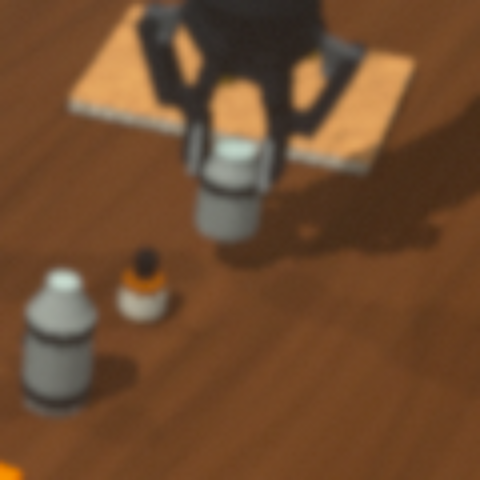

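```bash
python3 wr.py 435 -267 85;python3 wr.py 435 -267 75; python3 wr.py 435 -267 65
```

```text
wrist top 3397 [ 434.1 -264.    85. ] lohi [ 405. -281.   80.] [ 462. -250.   90.]
wrist top 2336 [ 432.8 -257.6   75.5] lohi [ 405. -282.   70.] [ 462. -248.   80.]
wrist top 582 [ 431.5 -251.8   66.5] lohi [ 409. -273.   60.] [ 455. -247.   70.]
```

View pics/g1wrist.png

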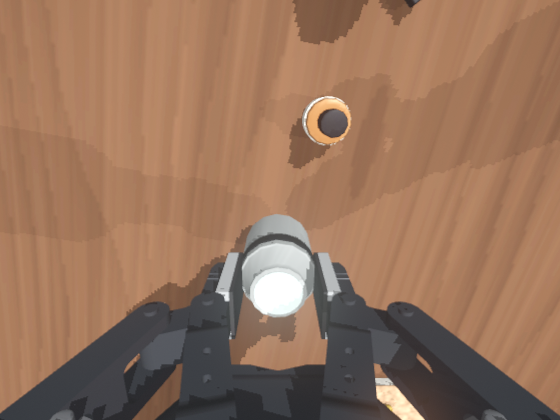

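```bash
python3 -m crank '[[[0.2,0.2,-0.7,0,0,0],[0.5,0.5,-0.6,0,0,0],[0.7,0.75,-0.6,0,0,0],[0.7,0.75,0,0,0,0],[0.7,0.75,0,0,0,0],[0.7,0.75,0,0,0,0],[0.7,0.75,0,0,0,0],[0.7,0.75,0,0,0,0],[0.7,0.75,0,0,0,0],[0.5,0.55,0,0,0,0],[0.2,0.2,0,0,0,0],[0,0,0,0,0,0]]]'
python3 go.py 628.2 -10.3 80 100
```

```text
clock: 7.32
eef_pos: [601.6, -36.3, 96.0]
tool_rot: [-3.132, -0.006, 1.745]
force: [-0.5, 0.2, -2.3]
width: 34.5
t 7.3 pos [601.6 -36.3  96. ] yaw 100.0 q [ 0.17  0.72 -0.25  1.74  0.24  0.73 -0.03] w 34.5 f [-0.5  0.2 -2.3]
units shift [0.7  1.03 0.53] turn [-0.1  -0.06 -0.  ]
```

Before lowering, measure the pads with the wrist camera too.

```bash
python3 -m crank '[[[0.35,0.5,0,-0.1,-0.06,0],[0.3,0.45,0,0,0,0],[0,0,0,0,0,0],[0,0,0,0,0,0]]]'
python3 go.py 628.2 -10.3 50 100
cat > pads.py <<'E'
import sys,numpy as np,cv2
from cell import ctrl
from h import *
p=ctrl.get_image("wrist");m=((p["color"].max(2)<70)*255).astype("uint8")
n,_,st,ce=cv2.connectedComponentsWithStats(m);X,ok=cloud(p)
for i in range(1,n):
    if st[i,4]>500: print(st[i],ray(p,*ce[i],14).round(1))
cv2.imwrite(f"pics/{sys.argv[1]}.png",p["color"][:,:,::-1])
E
python3 pads.py w2
```

```text
clock: 7.65
eef_pos: [621.6, -17.8, 93.5]
tool_rot: [-3.133, 0.004, 1.741]
force: [-1.1, -0.9, -3.0]
width: 34.8
t 7.7 pos [621.6 -17.8  93.5] yaw 99.8 q [ 0.12  0.74 -0.23  1.69  0.24  0.75 -0.06] w 34.8 f [-1.1 -0.9 -3. ]
units shift [0.22 0.27 1.45] turn [-0.08  0.04 -0.04]
[ 532   94   28   58 1175] [808.9  80.4  14. ]
[230 235  82 104 810] [607.1 -82.7  14. ]
[    0   241   560   179 44121] [ 675.6 -171.2   14. ]
```

View pics/w2.png

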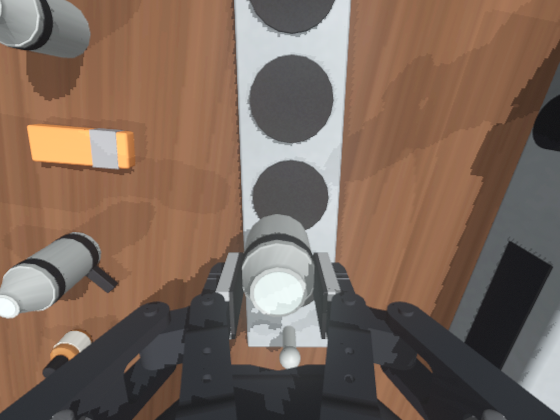

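```bash
python3 -m crank '[[[0.22,0.27,0.3,-0.08,0.04,0],[0,0,0.3,0,0,0],[0,0,0,0,0,0],[0,0,0,0,0,0]]]'
python3 go.py 628.2 -10.3 50 100
python3 - <<'E'
from cell import ctrl
from h import *
p=ctrl.get_image("wrist");m=((p["color"].max(2)<100)*255).astype("uint8");m[205:]=0
n,_,st,ce=cv2.connectedComponentsWithStats(m)
for i in range(1,n):
    if st[i,4]>500:
        x,y,w,h,_a=st[i]; print(st[i],ray(p,*ce[i],14).round(1),"L/R edges mid",ray(p,x+w/2,y+h/2,14).round(1))
E
```

```text
clock: 8.03
eef_pos: [625.8, -15.3, 73.0]
tool_rot: [-3.138, 0.002, 1.735]
force: [0.8, -0.1, -2.4]
width: 34.9
t 8.0 pos [625.8 -15.3  73. ] yaw 99.4 q [ 0.11  0.77 -0.23  1.69  0.25  0.71 -0.07] w 34.9 f [ 0.8 -0.1 -2.4]
units shift [0.15 0.11 0.76] turn [-0.03  0.02 -0.1 ]
[   0    0   58   58 1378] [444.   77.8  14. ] L/R edges mid [449.8  82.9  14. ]
[ 240    0   87   31 1904] [606.9 118.3  14. ] L/R edges mid [607.4 116.5  14. ]
[ 239   54   90   95 6658] [616.   66.4  14. ] L/R edges mid [616.4  66.3  14. ]
[ 480   56   80  149 5506] [786.7  68.2  14. ] L/R edges mid [780.5  74.2  14. ]
[ 244  168   80   37 2266] [626.6   6.1  14. ] L/R edges mid [626.4   8.1  14. ]
```

```bash
python3 -m crank '[[[0.18,0.11,0,0,0,-0.1],[0,0,0.3,0,0,0],[0,0,0.3,0,0,0],[0,0,0.2,0,0,0],[0,0,0,0,0,0],[0,0,0,0,0,0]]]'
python3 go.py 628.5 -9.5 27 100
```

```text
clock: 8.58
eef_pos: [627.5, -9.7, 46.0]
tool_rot: [-3.136, 0.002, 1.746]
force: [-0.0, 0.1, -1.8]
width: 34.7
t 8.6 pos [627.5  -9.7  46. ] yaw 100.0 q [ 0.1   0.81 -0.22  1.7   0.26  0.66 -0.08] w 34.7 f [-0.   0.1 -1.8]
units shift [0.   0.04 0.63] turn [-0.05  0.02  0.01]
```

```bash
python3 -m crank '[[[0,0.03,0.2,-0.05,0,0],[0,0,0.2,0,0,0],[0,0,0.12,0,0,0],[0,0,0,0,0,0],[0,0,0,0,0,0]]]'
python3 go.py 628.5 -9.5 27 100
```

```text
clock: 9.0
eef_pos: [628.4, -9.7, 28.5]
tool_rot: [3.141, 0.002, 1.746]
force: [-0.0, 0.2, -2.1]
width: 34.7
t 9.0 pos [628.4  -9.7  28.5] yaw 100.0 q [ 0.09  0.83 -0.21  1.71  0.27  0.63 -0.09] w 34.7 f [-0.   0.2 -2.1]
units shift [0.01 0.   0.05] turn [0.   0.02 0.  ]
```

```bash
python3 -m crank '[[[0,0,0.05,0,0,0],[0,0,0,0,0,0],[0,0,0,0,0,0]]]';
python3 -m crank '[[[0,0,0.05,0,0,0],[0,0,0,0,0,0],[0,0,0,0,0,0]]]'
```

```text
clock: 9.25
eef_pos: [628.9, -9.8, 27.4]
tool_rot: [3.14, 0.002, 1.746]
force: [0.0, 0.0, -2.1]
width: 35.0
clock: 9.5
eef_pos: [629.7, -9.8, 27.6]
tool_rot: [3.139, 0.003, 1.745]
force: [-1.4, -0.4, -2.4]
width: 34.7
```

```bash
python3 -m crank '[[[0,0,0.08,0,0,0],[0,0,0,0,0,0],[0,0,0,0,0,0]]]';
python3 -m crank '[[[0,0,0.08,0,0,0],[0,0,0,0,0,0],[0,0,0,0,0,0]]]'
```

```text
clock: 9.75
eef_pos: [630.6, -9.9, 27.5]
tool_rot: [3.136, 0.004, 1.745]
force: [0.1, 0.5, -2.3]
width: 34.5
clock: 10.0
eef_pos: [631.3, -10.0, 27.2]
tool_rot: [3.135, 0.005, 1.745]
force: [0.2, -0.2, -1.7]
width: 35.1
```

```bash
python3 -m crank '[[[0,-0.07,0.15,0.08,0.05,0],[0,0,0.1,0,0,0],[0,0,0,0,0,0]]]';python3 go.py 628.5 -9.5 27 100
```

```text
clock: 10.25
eef_pos: [631.5, -9.8, 27.8]
tool_rot: [3.139, 0.001, 1.745]
force: [0.0, -0.0, -2.8]
width: 34.6
t 10.2 pos [631.5  -9.8  27.8] yaw 100.0 q [ 0.1   0.84 -0.21  1.7   0.27  0.63 -0.09] w 34.6 f [ 0.  -0.  -2.8]
units shift [ 0.03 -0.1   0.03] turn [ 0.02  0.01 -0.01]
```

```bash
python3 - <<'E'
from cell import ctrl
from h import *
for n,c in(("wrist",(631,-9)),("side",(629,-7)),("top",(632,-12))):
    p=ctrl.get_image(n);X,ok=cloud(p)
    m=ok&(np.hypot(X[...,0]-c[0],X[...,1]-c[1])<10);print(n,m.sum(),np.percentile(X[m][:,2],[25,50,75,90]).round(1) if m.any() else 0)
a=ctrl.get_image("side")["color"][140:260,190:310,::-1];cv2.imwrite("pics/s2.png",cv2.resize(a,None,fx=4,fy=4))
E
python3 -m crank '[[[0,-0.1,0.3,0,0,0],[0,0,0,0,0,0]]]';python3 go.py 628.5 -9.5 27 100
```

```text
wrist 1371 [69.9 70.3 70.7 71. ]
side 113 [ 68.7 125.  145.1 155. ]
top 65 [463.3 468.  473.1 476.6]
clock: 10.62
eef_pos: [633.3, -9.6, 28.1]
tool_rot: [3.13, 0.003, 1.744]
force: [0.5, -0.5, -3.1]
width: 35.0
t 10.6 pos [633.3  -9.6  28.1] yaw 99.9 q [ 0.09  0.84 -0.21  1.71  0.27  0.62 -0.09] w 35.0 f [ 0.5 -0.5 -3.1]
units shift [ 0.03 -0.16  0.03] turn [ 0.11  0.03 -0.01]
```

View pics/s2.png

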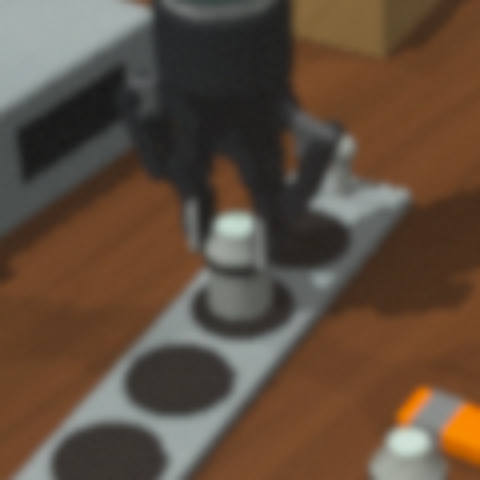

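```bash
python3 -m crank '[[[0,-0.16,0.15,0.11,0.03,0],[0,0,0.1,0,0,0]]]';python3 go.py 628.5 -9.5 27 100
```

```text
clock: 10.78
eef_pos: [630.8, -10.1, 24.8]
tool_rot: [3.138, 0.001, 1.744]
force: [-14.1, -1.7, 37.3]
width: 35.3
t 10.8 pos [630.8 -10.1  24.8] yaw 99.9 q [ 0.1   0.84 -0.21  1.71  0.27  0.62 -0.09] w 35.3 f [-14.1  -1.7  37.3]
units shift [ 0.03 -0.07 -0.07] turn [ 0.04  0.01 -0.01]
```

```bash
python3 -m crank '[[[0,0,-0.06,0,0,0],[0,0,0,0,0,0]]]';python3 go.py 628.5 -9.5 27 100
```

```text
clock: 10.95
eef_pos: [630.1, -10.4, 26.2]
tool_rot: [3.139, 0.001, 1.744]
force: [0.4, 0.0, -2.2]
width: 34.8
t 10.9 pos [630.1 -10.4  26.2] yaw 99.9 q [ 0.1   0.84 -0.21  1.71  0.27  0.62 -0.09] w 34.8 f [ 0.4  0.  -2.2]
units shift [ 0.04 -0.05 -0.03] turn [ 0.02  0.01 -0.01]
```

Now just clear of the pad by about a millimetre. Open, then rise straight up.

```bash
python3 -m crank '[[[0,0,0,0,0,0],[0,0,0,0,0,0],[0,0,0,0,0,0],[0,0,0,0,0,0],[0,0,0,0,0,0],[0,0,0,0,0,0]]]' -1
python3 go.py 628.5 -9.5 120 100
python3 -m crank '[[[0,0,-0.3,0,0,0],[0,0,-0.6,0,0,0],[0,0,-0.7,0,0,0],[0,0,-0.7,0,0,0],[0,0,-0.7,0,0,0],[0,0,-0.3,0,0,0],[0,0,0,0,0,0]]]'
python3 wr.py 629 -9.5 68
python3 go.py 470 286 120 100
```

```text
clock: 11.45
eef_pos: [627.8, -10.8, 21.3]
tool_rot: [-3.138, -0.0, 1.744]
force: [0.0, -0.6, 0.0]
width: 85.5
t 11.4 pos [627.8 -10.8  21.3] yaw 99.9 q [ 0.1   0.85 -0.21  1.71  0.27  0.62 -0.09] w 85.5 f [ 0.  -0.6  0. ]
units shift [ 0.04  0.02 -3.29] turn [-0.03 -0.   -0.02]
clock: 12.03
eef_pos: [627.4, -10.4, 126.1]
tool_rot: [-3.136, -0.001, 1.744]
force: [1.1, 0.0, -0.4]
width: 85.0
wrist top 1007 [628.   -9.3  68.6] lohi [614. -24.  63.] [642.   4.  71.]
t 12.1 pos [627.3 -10.5 125.3] yaw 99.9 q [ 0.12  0.71 -0.25  1.65  0.22  0.82 -0.05] w 85.2 f [0.2 0.2 1. ]
units shift [10.64 -3.46  0.21] turn [-0.06 -0.01 -0.01]
```

```bash
python3 -m crank '[[[0.6,-0.2,0,0,0,0],[0.9,-0.3,0,0,0,0],[0.9,-0.3,0,0,0,0],[0.9,-0.3,0,0,0,0],[0.9,-0.3,0,0,0,0],[0.9,-0.3,0,0,0,0],[0.9,-0.3,0,0,0,0],[0.9,-0.3,0,0,0,0],[0.9,-0.3,0,0,0,0],[0.9,-0.3,0,0,0,0],[0.6,-0.2,0,0,0,0],[0,0,0,0,0,0]]]'
python3 go.py 470 286 100 100; python3 wr.py 470 286 40
```

```text
clock: 13.08
eef_pos: [474.6, 252.7, 111.1]
tool_rot: [-3.115, 0.005, 1.737]
force: [-0.1, 0.3, -0.7]
width: 85.6
t 13.1 pos [474.6 252.7 111.1] yaw 99.5 q [-0.39  0.62 -0.22  1.9   0.19  0.67 -0.56] w 85.6 f [-0.1  0.3 -0.7]
units shift [1.12 0.04 0.36] turn [-0.26  0.04 -0.08]
wrist top 1353 [470.2 290.1  40.6] lohi [454. 272.  35.] [487. 305.  44.]
```

```bash
python3 -m crank '[[[0.6,0,0,-0.26,0,0],[0.55,0,0,0,0,0],[0,0,0,0,0,0],[0,0,0,0,0,0]]]'
python3 go.py 470 287.5 60 100; python3 wr.py 470 286 40
```

```text
clock: 13.47
eef_pos: [471.2, 278.2, 107.3]
tool_rot: [-3.139, 0.014, 1.73]
force: [-0.3, -0.7, 0.6]
width: 85.6
t 13.5 pos [471.2 278.2 107.3] yaw 99.1 q [-0.46  0.63 -0.19  1.89  0.21  0.65 -0.63] w 85.6 f [-0.3 -0.7  0.6]
units shift [0.33 0.01 1.57] turn [-0.03  0.13 -0.15]
wrist top 1286 [470.1 290.6  40.6] lohi [454. 274.  35.] [487. 306.  43.]
```

```bash
python3 -m crank '[[[0.34,0,0.4,0,0.13,-0.15],[0,0,0.5,0,0,0],[0,0,0.5,0,0,0],[0,0,0.4,0,0,0],[0,0,0,0,0,0],[0,0,0,0,0,0]]]'
python3 go.py 470 288 30 100
```

```text
clock: 14.02
eef_pos: [475.6, 276.0, 50.8]
tool_rot: [-3.14, 0.006, 1.731]
force: [0.9, 0.3, 1.1]
width: 85.0
t 14.0 pos [475.6 276.   50.8] yaw 99.2 q [-0.47  0.72 -0.17  1.92  0.23  0.52 -0.64] w 85.0 f [0.9 0.3 1.1]
units shift [ 0.43 -0.12  0.69] turn [-0.02  0.05 -0.14]
```

```bash
python3 -m crank '[[[0.43,-0.12,0,0,0.05,-0.14],[0,0,0,0,0,0],[0,0,0,0,0,0]]]'
python3 go.py 470 288 30 100
```

```text
clock: 14.27
eef_pos: [471.3, 286.9, 52.0]
tool_rot: [-3.141, 0.0, 1.743]
force: [0.3, -0.4, 0.1]
width: 85.5
t 14.3 pos [471.3 286.9  52. ] yaw 99.9 q [-0.48  0.72 -0.18  1.92  0.23  0.52 -0.65] w 85.5 f [ 0.3 -0.4  0.1]
units shift [ 0.04 -0.04  0.73] turn [-0.01  0.   -0.02]
```

```bash
python3 -m crank '[[[0.04,-0.04,0.3,0,0,0],[0,0,0.3,0,0,0],[0,0,0.3,0,0,0],[0,0,0.25,0,0,0],[0,0,0,0,0,0],[0,0,0,0,0,0]]]'
python3 go.py 470 288 4 100
```

```text
clock: 14.77
eef_pos: [470.1, 289.3, 15.0]
tool_rot: [3.14, -0.001, 1.745]
force: [0.0, 0.2, 0.8]
width: 85.6
t 14.8 pos [470.1 289.3  15. ] yaw 100.0 q [-0.5   0.78 -0.15  1.93  0.25  0.44 -0.66] w 85.6 f [0.  0.2 0.8]
units shift [-0.04 -0.01  0.37] turn [ 0.01 -0.01 -0.  ]
```

```bash
python3 -m crank '[[[-0.04,0,0.2,0,0,0],[0,0,0.15,0,0,0],[0,0,0,0,0,0],[0,0,0,0,0,0]]]'
python3 go.py 470 288 4 100
```

```text
clock: 15.1
eef_pos: [470.3, 287.7, 3.0]
tool_rot: [3.141, -0.0, 1.745]
force: [0.6, -0.5, 0.6]
width: 85.7
t 15.1 pos [470.3 287.7   3. ] yaw 100.0 q [-0.51  0.8  -0.14  1.94  0.26  0.42 -0.67] w 85.7 f [ 0.6 -0.5  0.6]
units shift [ 0.01 -0.01 -0.03] turn [ 0.01 -0.   -0.01]
```

```bash
python3 -m crank '[[[0,0,0,0,0,0],[0,0,0,0,0,0],[0,0,0,0,0,0],[0,0,0,0,0,0],[0,0,0,0,0,0],[0,0,0,0,0,0],[0,0,0,0,0,0]]]' 1
python3 -m crank '[[[0,0,-0.2,0,0,0],[0,0,-0.4,0,0,0],[0,0,-0.4,0,0,0],[0,0,0,0,0,0],[0,0,0,0,0,0]]]'
python3 go.py 470 288 120 100
python3 - <<'E'
from cell import ctrl
from h import *
s=ctrl.read_state()["eef_pos"]
p=ctrl.get_image("wrist");X,ok=cloud(p);m=ok&(np.hypot(X[...,0]-s[0],X[...,1]-s[1])<10);print(np.percentile(X[m][:,2],[25,50,75]).round(1),s[2])
E
```

```text
clock: 15.68
eef_pos: [470.9, 287.9, 4.3]
tool_rot: [3.139, -0.001, 1.745]
force: [0.1, -0.2, -2.0]
width: 34.4
clock: 16.1
eef_pos: [470.2, 287.5, 36.8]
tool_rot: [3.141, -0.0, 1.745]
force: [-0.3, -1.0, -3.4]
width: 34.9
t 16.1 pos [470.2 287.5  36.8] yaw 100.0 q [-0.49  0.74 -0.17  1.93  0.24  0.49 -0.65] w 34.9 f [-0.3 -1.  -3.4]
units shift [ 0.02 -0.   -2.77] turn [ 0.01 -0.   -0.01]
[73.6 74.  74.3] 36.76598125430615
```

```bash
python3 -m crank '[[[0,0,-0.7,0,0,0],[0,0,-0.8,0,0,0],[0,0,-0.8,0,0,0],[0,0,-0.5,0,0,0],[0,0,0,0,0,0]]]'
python3 go.py 641.3 -83.3 125 100
```

```text
clock: 16.57
eef_pos: [468.2, 286.2, 121.2]
tool_rot: [-3.137, 0.002, 1.745]
force: [0.4, -0.1, -1.7]
width: 34.6
t 16.6 pos [468.2 286.2 121.2] yaw 100.0 q [-0.46  0.61 -0.22  1.88  0.2   0.68 -0.62] w 34.6 f [ 0.4 -0.1 -1.7]
units shift [-13.13   3.55  -0.11] turn [-0.05  0.02 -0.  ]
```

```bash
python3 -m crank '[[[-0.5,0.15,0,0,0,0],[-0.8,0.22,0,0,0,0],[-1,0.27,0,0,0,0],[-1,0.27,0,0,0,0],[-1,0.27,0,0,0,0],[-1,0.27,0,0,0,0],[-1,0.27,0,0,0,0],[-1,0.27,0,0,0,0],[-1,0.27,0,0,0,0],[-1,0.27,0,0,0,0],[-1,0.27,0,0,0,0],[-1,0.27,0,0,0,0]]]'
python3 go.py 641.3 -83.3 125 100
```

```text
clock: 17.57
eef_pos: [615.9, -33.9, 105.0]
tool_rot: [-3.12, -0.007, 1.765]
force: [0.5, 0.6, -2.1]
width: 34.8
t 17.6 pos [615.9 -33.9 105. ] yaw 101.1 q [ 0.17  0.73 -0.26  1.68  0.24  0.79 -0.01] w 34.8 f [ 0.5  0.6 -2.1]
units shift [-1.77  0.5  -0.69] turn [-0.2  -0.06  0.19]
```

```bash
python3 -m crank '[[[-0.6,0.2,0,-0.2,-0.06,0.19],[-0.6,0.2,0,0,0,0],[-0.3,0.1,0,0,0,0],[0,0,0,0,0,0],[0,0,0,0,0,0]]]'
python3 go.py 641.3 -83.3 75 100
```

```text
clock: 17.98
eef_pos: [637.6, -86.4, 97.7]
tool_rot: [-3.137, 0.003, 1.73]
force: [-0.1, 0.7, -1.7]
width: 34.3
t 18.0 pos [637.6 -86.4  97.7] yaw 99.1 q [ 0.24  0.76 -0.25  1.63  0.25  0.79  0.04] w 34.3 f [-0.1  0.7 -1.7]
units shift [0.09 0.14 0.75] turn [-0.05  0.03 -0.15]
```

```bash
python3 -m crank '[[[0.09,0.14,0.3,-0.05,0.03,-0.15],[0,0,0.4,0,0,0],[0,0,0.4,0,0,0],[0,0,0.4,0,0,0],[0,0,0,0,0,0],[0,0,0,0,0,0]]]'
python3 go.py 641.3 -83.3 18 100
```

```text
clock: 18.48
eef_pos: [638.5, -72.4, 46.3]
tool_rot: [-3.139, -0.007, 1.758]
force: [0.1, 0.6, -1.0]
width: 34.4
t 18.5 pos [638.5 -72.4  46.3] yaw 100.7 q [ 0.21  0.83 -0.24  1.65  0.27  0.7   0.03] w 34.4 f [ 0.1  0.6 -1. ]
units shift [-0.38  0.03  0.94] turn [-0.02 -0.06  0.12]
```

```bash
python3 -m crank '[[[-0.38,0.03,0,0,-0.06,0.12],[0,0,0,0,0,0],[0,0,0,0,0,0]]]'
python3 go.py 641.3 -83.3 18 100
```

```text
clock: 18.73
eef_pos: [641.6, -83.6, 45.8]
tool_rot: [-3.138, -0.0, 1.745]
force: [-0.1, 1.3, -1.5]
width: 34.8
t 18.7 pos [641.6 -83.6  45.8] yaw 100.0 q [ 0.22  0.83 -0.23  1.64  0.27  0.7   0.03] w 34.8 f [-0.1  1.3 -1.5]
units shift [ 0.01 -0.01  0.93] turn [-0.03 -0.   -0.  ]
```

```bash
python3 -m crank '[[[0,0,0.25,-0.03,0,0],[0,0,0.25,0,0,0],[0,0,0.22,0,0,0],[0,0,0,0,0,0],[0,0,0,0,0,0]]]'
python3 go.py 641.3 -83.3 18 100
```

```text
clock: 19.15
eef_pos: [642.7, -85.2, 23.3]
tool_rot: [3.139, 0.001, 1.743]
force: [0.7, -0.4, -1.7]
width: 34.7
t 19.1 pos [642.7 -85.2  23.3] yaw 99.9 q [ 0.22  0.86 -0.22  1.65  0.28  0.65  0.02] w 34.7 f [ 0.7 -0.4 -1.7]
units shift [ 0.07 -0.04  0.18] turn [ 0.03  0.01 -0.02]
```

```bash
python3 -m crank '[[[0.07,-0.06,0.15,0.04,0,0],[0,0,0.05,0,0,0]]]'
python3 go.py 641.3 -83.3 18 100
```

```text
clock: 19.32
eef_pos: [640.8, -83.6, 18.1]
tool_rot: [-3.14, 0.002, 1.743]
force: [-4.6, 0.6, 12.7]
width: 34.5
t 19.3 pos [640.8 -83.6  18.1] yaw 99.8 q [ 0.21  0.87 -0.22  1.66  0.28  0.65  0.01] w 34.5 f [-4.6  0.6 12.7]
units shift [0.01 0.02 0.  ] turn [-0.01  0.02 -0.03]
```

Gentle contact. Relax, open, rise.

```bash
python3 -m crank '[[[0,0,0,0,0,0],[0,0,0,0,0,0]]]'
python3 -m crank '[[[0,0,0,0,0,0],[0,0,0,0,0,0],[0,0,0,0,0,0],[0,0,0,0,0,0],[0,0,0,0,0,0],[0,0,0,0,0,0]]]' -1
python3 -m crank '[[[0,0,-0.3,0,0,0],[0,0,-0.6,0,0,0],[0,0,-0.8,0,0,0],[0,0,-0.8,0,0,0],[0,0,-0.8,0,0,0],[0,0,-0.3,0,0,0],[0,0,0,0,0,0]]]'
python3 wr.py 641 -83 54;python3 go.py 444.5 85 125 100
```

```text
clock: 19.48
eef_pos: [640.8, -83.0, 18.4]
tool_rot: [-3.141, 0.002, 1.743]
force: [0.0, -0.1, -2.3]
width: 34.5
clock: 19.98
eef_pos: [642.0, -82.3, 19.0]
tool_rot: [3.14, 0.002, 1.744]
force: [-0.6, 0.0, -0.7]
width: 85.4
clock: 20.57
eef_pos: [640.8, -82.0, 133.0]
tool_rot: [-3.14, 0.001, 1.744]
force: [0.8, 0.4, -1.4]
width: 85.5
wrist top 1147 [639.9 -80.1  54.6] lohi [624. -96.  49.] [656. -65.  58.]
t 20.6 pos [640.7 -82.  132.3] yaw 99.9 q [ 0.24  0.72 -0.27  1.6   0.23  0.86  0.06] w 85.7 f [ 0.3  0.  -0.2]
units shift [ 6.61 -5.48  0.25] turn [-0.01  0.01 -0.01]
```

```bash
python3 -m crank '[[[0.5,-0.4,0,0,0,0],[0.8,-0.65,0,0,0,0],[0.8,-0.65,0,0,0,0],[0.8,-0.65,0,0,0,0],[0.8,-0.65,0,0,0,0],[0.8,-0.65,0,0,0,0],[0.8,-0.65,0,0,0,0],[0.6,-0.5,0,0,0,0],[0.3,-0.25,0,0,0,0],[0,0,0,0,0,0],[0,0,0,0,0,0]]]'
python3 go.py 444.5 85 125 100; python3 wr.py 444.5 85 68
```

```text
clock: 21.53
eef_pos: [443.8, 76.7, 119.8]
tool_rot: [-3.121, 0.002, 1.74]
force: [0.8, 0.1, -0.1]
width: 85.2
t 21.5 pos [443.8  76.7 119.8] yaw 99.7 q [-0.06  0.52 -0.24  2.12  0.23  0.55 -0.3 ] w 85.2 f [ 0.8  0.1 -0.1]
units shift [ 0.27  0.06 -0.18] turn [-0.2   0.02 -0.05]
wrist top 796 [444.4  87.   68.5] lohi [432.  75.  63.] [457.  98.  72.]
```

```bash
python3 -m crank '[[[0.3,0.06,0,-0.2,0,-0.05],[0,0,0,0,0,0],[0,0,0.4,0,0,0],[0,0,0,0,0,0],[0,0,0,0,0,0]]]'
python3 go.py 444.5 86 95 100
```

```text
clock: 22.0
eef_pos: [451.4, 80.2, 106.7]
tool_rot: [3.137, 0.004, 1.734]
force: [0.1, 0.6, 0.2]
width: 85.4
t 22.0 pos [451.4  80.2 106.7] yaw 99.4 q [-0.09  0.54 -0.22  2.14  0.25  0.49 -0.33] w 85.4 f [0.1 0.6 0.2]
units shift [ 0.23 -0.2   0.39] turn [ 0.04  0.04 -0.11]
```

```bash
python3 -m crank '[[[0.23,-0.2,0,0.04,0.04,-0.1],[0,0,0,0,0,0],[0,-0.05,0.4,0.05,0,0],[0,0,0.4,0,0,0],[0,0,0,0,0,0],[0,0,0,0,0,0]]]'
python3 go.py 444.5 86 60 100
```

```text
clock: 22.5
eef_pos: [445.1, 84.5, 83.9]
tool_rot: [-3.139, 0.0, 1.742]
force: [-0.5, 0.2, 0.4]
width: 85.6
t 22.5 pos [445.1  84.5  83.9] yaw 99.8 q [-0.11  0.58 -0.2   2.16  0.27  0.43 -0.35] w 85.6 f [-0.5  0.2  0.4]
units shift [ 0.05 -0.01  0.8 ] turn [-0.02  0.   -0.03]
```

```bash
python3 -m crank '[[[0.05,0,0.3,0,0,0],[0,0,0.3,0,0,0],[0,0,0.3,0,0,0],[0,0,0.3,0,0,0],[0,0,0.3,0,0,0],[0,0,0,0,0,0],[0,0,0,0,0,0]]]'
python3 go.py 444.5 86 18 100
```

```text
clock: 23.08
eef_pos: [446.6, 86.8, 36.9]
tool_rot: [3.14, -0.0, 1.742]
force: [-0.3, 0.3, 0.0]
width: 85.3
t 23.1 pos [446.6  86.8  36.9] yaw 99.8 q [-0.15  0.67 -0.15  2.19  0.31  0.3  -0.39] w 85.3 f [-0.3  0.3  0. ]
units shift [-0.01 -0.07  0.63] turn [ 0.02 -0.   -0.03]
```

```bash
python3 -m crank '[[[0,-0.07,0.2,0,0,0],[0,0,0.15,0,0,0],[0,0,0,0,0,0],[0,0,0,0,0,0]]]'
python3 go.py 444.5 86 18 100
```

```text
clock: 23.42
eef_pos: [444.8, 86.7, 26.0]
tool_rot: [3.138, -0.0, 1.742]
force: [0.4, 0.1, 0.4]
width: 85.4
t 23.4 pos [444.8  86.7  26. ] yaw 99.8 q [-0.16  0.69 -0.13  2.2   0.33  0.27 -0.41] w 85.4 f [0.4 0.1 0.4]
units shift [-0.02 -0.01  0.27] turn [ 0.03 -0.   -0.03]
```

```bash
python3 -m crank '[[[0,0,0.12,0.03,0,0],[0,0,0,0,0,0]]]'
python3 go.py 444.5 86 18 100
python3 -m crank '[[[0,0,0,0,0,0],[0,0,0,0,0,0],[0,0,0,0,0,0],[0,0,0,0,0,0],[0,0,0,0,0,0],[0,0,0,0,0,0],[0,0,0,0,0,0]]]' 1
python3 -m crank '[[[0,0,-0.2,0,0,0],[0,0,-0.4,0,0,0],[0,0,-0.4,0,0,0],[0,0,0,0,0,0],[0,0,0,0,0,0]]]'
python3 go.py 615.7 64.3 120 100
cat > held.py <<'E'
from cell import ctrl
from h import *
s=ctrl.read_state()["eef_pos"]
p=ctrl.get_image("wrist");X,ok=cloud(p);m=ok&(np.hypot(X[...,0]-s[0],X[...,1]-s[1])<8);print("top of held",np.percentile(X[m][:,2],[25,50,75]).round(1),s[2])
E
python3 held.py
```

```text
clock: 23.58
eef_pos: [445.1, 86.7, 22.4]
tool_rot: [3.141, -0.0, 1.742]
force: [0.5, -0.2, -0.5]
width: 85.6
t 23.6 pos [445.1  86.7  22.4] yaw 99.8 q [-0.16  0.7  -0.13  2.2   0.33  0.26 -0.41] w 85.6 f [ 0.5 -0.2 -0.5]
units shift [-0.02 -0.02  0.15] turn [ 0.01 -0.   -0.03]
clock: 24.17
eef_pos: [445.4, 86.7, 23.2]
tool_rot: [3.14, -0.0, 1.742]
force: [-1.1, -0.6, -2.0]
width: 34.8
clock: 24.58
eef_pos: [443.8, 86.2, 54.0]
tool_rot: [-3.14, -0.0, 1.742]
force: [0.4, 0.1, -2.8]
width: 34.5
t 24.6 pos [443.8  86.2  54. ] yaw 99.8 q [-0.13  0.64 -0.18  2.18  0.31  0.35 -0.4 ] w 34.5 f [ 0.4  0.1 -2.8]
units shift [-1.7   5.52 -2.21] turn [-0.02 -0.   -0.03]
top of held [ 99.9 100.3 100.7] 53.98243090630915
```

```bash
python3 -m crank '[[[0,0,-0.6,0,0,0],[0,0.2,-0.7,0,0,0],[-0.2,0.6,-0.6,0,0,0],[-0.25,0.7,-0.2,0,0,0],[-0.25,0.8,0,0,0,0],[-0.25,0.8,0,0,0,0],[-0.25,0.8,0,0,0,0],[-0.2,0.7,0,0,0,0],[-0.15,0.5,0,0,0,0],[0,0.25,0,0,0,0],[0,0,0,0,0,0],[0,0,0,0,0,0]]]'
python3 go.py 615.7 64.3 85 100
```

```text
clock: 25.63
eef_pos: [608.5, 63.8, 106.8]
tool_rot: [-3.119, 0.002, 1.743]
force: [-0.1, -0.7, -3.4]
width: 34.6
t 25.6 pos [608.5  63.8 106.8] yaw 99.9 q [ 0.01  0.72 -0.26  1.69  0.25  0.79 -0.2 ] w 34.6 f [-0.1 -0.7 -3.4]
units shift [-0.02  0.26  0.72] turn [-0.22  0.02 -0.02]
```

```bash
python3 -m crank '[[[0,0.25,0,-0.22,0.02,0],[0,0,0.3,0,0,0],[0,0,0.4,0,0,0],[0,0,0.3,0,0,0],[0,0,0,0,0,0],[0,0,0,0,0,0]]]'
python3 go.py 615.7 64.3 37 100
```

```text
clock: 26.13
eef_pos: [608.0, 65.0, 70.9]
tool_rot: [-3.13, 0.001, 1.746]
force: [0.2, 0.3, -2.0]
width: 34.7
t 26.1 pos [608.   65.   70.9] yaw 100.0 q [-0.    0.76 -0.25  1.73  0.27  0.7  -0.22] w 34.7 f [ 0.2  0.3 -2. ]
units shift [-0.07  0.26  1.13] turn [-0.11  0.01  0.  ]
```

```bash
python3 -m crank '[[[-0.05,0.28,0,-0.11,0,0],[0,0,0,0,0,0],[0,0,0.25,0,0,0],[0,0,0.25,0,0,0],[0,0,0.2,0,0,0],[0,0,0,0,0,0],[0,0,0,0,0,0]]]'
python3 go.py 615.7 64.3 37 100
```

```text
clock: 26.72
eef_pos: [617.5, 65.2, 48.4]
tool_rot: [3.14, 0.001, 1.746]
force: [0.6, 0.0, -2.9]
width: 34.8
t 26.7 pos [617.5  65.2  48.4] yaw 100.0 q [-0.01  0.8  -0.24  1.73  0.28  0.65 -0.23] w 34.8 f [ 0.6  0.  -2.9]
units shift [-0.02 -0.07  0.38] turn [0.02 0.01 0.01]
```

```bash
python3 -m crank '[[[0,-0.07,0.2,0.02,0,0],[0,0,0.1,0,0,0],[0,0,0,0,0,0]]]'
python3 go.py 615.7 64.3 37 100
```

```text
clock: 26.97
eef_pos: [615.3, 64.8, 38.5]
tool_rot: [-3.141, 0.001, 1.746]
force: [-0.1, -0.6, -2.6]
width: 34.6
t 27.0 pos [615.3  64.8  38.5] yaw 100.0 q [-0.01  0.81 -0.23  1.73  0.29  0.63 -0.23] w 34.6 f [-0.1 -0.6 -2.6]
units shift [-0.02  0.01  0.05] turn [-0.    0.01  0.01]
```

```bash
python3 -m crank '[[[0,0,0.1,0,0,0],[0,0,0.04,0,0,0]]]'
python3 go.py 615.7 64.3 37 100;python3 held.py
```

```text
clock: 27.13
eef_pos: [615.5, 64.7, 37.1]
tool_rot: [-3.141, 0.002, 1.746]
force: [-2.9, 0.2, 8.3]
width: 34.6
t 27.1 pos [615.5  64.7  37.1] yaw 100.0 q [-0.01  0.81 -0.23  1.73  0.29  0.63 -0.23] w 34.6 f [-2.9  0.2  8.3]
units shift [-0.02  0.01  0.  ] turn [-0.    0.02  0.  ]
top of held [83.2 83.5 83.9] 37.14559924328001
```

```bash
python3 -m crank '[[[0,0,0,0,0,0],[0,0,0,0,0,0],[0,0,0,0,0,0],[0,0,0,0,0,0],[0,0,0,0,0,0],[0,0,0,0,0,0]]]' -1
python3 -m crank '[[[0,0,-0.3,0,0,0],[0,0,-0.6,0,0,0],[0,0,-0.8,0,0,0],[0,0,-0.8,0,0,0],[0,0,-0.8,0,0,0],[0,0,-0.5,0,0,0],[0,0,0,0,0,0]]]'
python3 wr.py 615.7 64.3 82
python3 -m crank '[[[0,0,0,0,0,1],[0,0,0,0,0,1],[0,0,0,0,0,1],[0,0,0,0,0,1],[0,0,0,0,0,1],[0,0,0,0,0,1],[0,0,0,0,0,1],[0,0,0,0,0,1],[0,0,0,0,0,1],[0,0,0,0,0,1],[0,0,0,0,0,1],[0,0,0,0,0,1]]]'
python3 go.py 451 -95 150 -37.4
```

```text
clock: 27.68
eef_pos: [618.1, 65.3, 39.3]
tool_rot: [3.136, 0.002, 1.746]
force: [-0.7, -0.4, 0.3]
width: 85.6
clock: 28.27
eef_pos: [616.2, 65.5, 159.3]
tool_rot: [3.14, 0.001, 1.746]
force: [-0.8, 0.1, 0.4]
width: 85.5
wrist top 645 [614.1  65.2  82.4] lohi [602.  53.  77.] [626.  76.  85.]
clock: 29.32
eef_pos: [605.8, 62.6, 144.7]
tool_rot: [-3.137, 0.022, 0.429]
force: [0.0, 0.3, 0.7]
width: 85.2
t 29.3 pos [605.8  62.6 144.7] yaw 24.6 q [-0.2   0.66  0.09  1.68 -0.07  0.83 -1.23] w 85.2 f [0.  0.3 0.7]
units shift [-6.88  2.63 -0.04] turn [ 0.08  0.21 10.33]
```

```bash
python3 -m crank '[[[-0.5,0.2,-0.3,0.08,0.2,0],[-0.85,0.33,0,0,0,0],[-0.85,0.33,0,0,0,0],[-0.85,0.33,0,0,0,0],[-0.85,0.33,0,0,0,0],[-0.85,0.33,0,0,0,0],[-0.85,0.33,0,0,0,0],[-0.5,0.2,0,0,0,0],[0,0,0,0,0,0]]]'
python3 -m crank '[[[0,0,0,0,0,1],[0,0,0,0,0,1],[0,0,0,0,0,1],[0,0,0,0,0,1],[0,0,0,0,0,1],[0,0,0,0,0,1],[0,0,0,0,0,1],[0,0,0,0,0,1],[0,0,0,0,0,1],[0,0,0,0,0,1],[0,0,0,0,0,0]]]'
python3 go.py 451 -95 130 -37.4;python3 wr.py 451 -95 82
```

```text
clock: 30.07
eef_pos: [454.8, -80.6, 143.2]
tool_rot: [-3.122, 0.018, 0.429]
force: [-0.2, 0.4, -0.1]
width: 85.0
clock: 30.98
eef_pos: [455.3, -74.6, 136.1]
tool_rot: [3.129, 0.034, -0.666]
force: [0.6, 1.1, 0.5]
width: 85.5
t 31.0 pos [455.3 -74.6 136.1] yaw -38.1 q [-0.16  0.53  0.38  2.08 -0.33  0.63 -1.78] w 85.5 f [0.6 1.1 0.5]
units shift [0.32 0.62 0.2 ] turn [ 0.11  0.32 -0.12]
wrist top 563 [453.4 -94.7  82.3] lohi [ 443. -105.   77.] [462. -85.  85.]
```

```bash
python3 -m crank '[[[0.32,0.62,0,0.11,0.32,0],[0,0,0,0,0,0],[0,0,0,0,0,0]]]'
python3 go.py 452 -95 110 -37.4
python3 - <<'E'
from cell import ctrl
from h import *
p=ctrl.get_image("wrist");cv2.imwrite("pics/w3.png",p["color"][:,:,::-1]);X,ok=cloud(p)
r=np.hypot(X[...,0]-452,X[...,1]+95);m=ok&(r>24)&(r<48)&(X[...,2]>5)&(X[...,2]<20)
q=X[m];print(len(q),q.mean(0).round(1),np.degrees(np.arctan2(q[:,1].mean()+95,q[:,0].mean()-452)))
E
```

```text
clock: 31.28
eef_pos: [452.4, -93.5, 134.7]
tool_rot: [3.141, 0.0, -0.647]
force: [0.1, 0.6, -0.6]
width: 85.1
t 31.3 pos [452.4 -93.5 134.7] yaw -37.1 q [-0.12  0.51  0.37  2.11 -0.33  0.57 -1.73] w 85.1 f [ 0.1  0.6 -0.6]
units shift [0.02 0.05 0.82] turn [0.01 0.   0.05]
255 [ 479.5 -115.4   14.5] -36.46123949298115
```

View pics/w3.png

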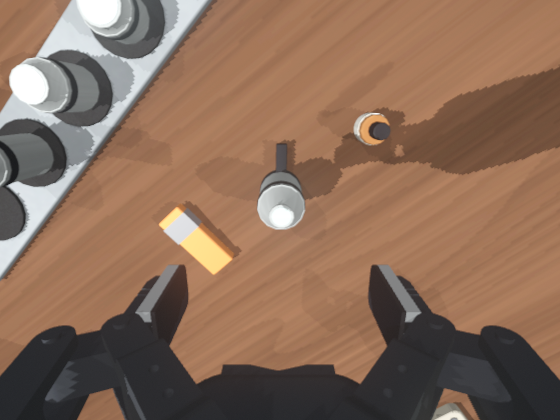

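The 82 is at (281,200) with its lever pointing straight up the picture, along tool x. The box and the bottle are clear of the fingers. Lowering.

```bash
python3 -m crank '[[[0.02,0.05,0.3,0,0,0],[0,0,0.3,0,0,0],[0,0,0.2,0,0,0],[0,0,0,0,0,0],[0,0,0,0,0,0]]]'
python3 go.py 452 -95 100 -37
```

```text
clock: 31.75
eef_pos: [452.1, -94.3, 107.4]
tool_rot: [3.14, 0.002, -0.643]
force: [-0.7, 0.3, 0.3]
width: 85.6
t 31.8 pos [452.1 -94.3 107.4] yaw -36.8 q [-0.09  0.56  0.33  2.13 -0.36  0.51 -1.69] w 85.6 f [-0.7  0.3  0.3]
units shift [0.01 0.02 0.25] turn [0.01 0.02 0.03]
```

```bash
python3 -m crank '[[[0,0,0.3,0,0,0],[0,0,0.3,0,0,0],[0,0,0.3,0,0,0],[0,0,0.3,0,0,0],[0,0,0.2,0,0,0],[0,0,0,0,0,0],[0,0,0,0,0,0]]]'
python3 go.py 452 -95 33 -37
```

```text
clock: 32.33
eef_pos: [452.0, -93.9, 60.3]
tool_rot: [3.14, 0.003, -0.642]
force: [-0.2, 0.4, 0.5]
width: 85.6
t 32.3 pos [452.  -93.9  60.3] yaw -36.8 q [-0.03  0.64  0.26  2.16 -0.42  0.39 -1.65] w 85.6 f [-0.2  0.4  0.5]
units shift [0.03 0.03 0.91] turn [0.02 0.03 0.04]
```

```bash
python3 -m crank '[[[0.03,0.03,0.25,0,0,0],[0,0,0.25,0,0,0],[0,0,0.2,0,0,0],[0,0,0,0,0,0],[0,0,0,0,0,0]]]'
python3 go.py 452 -95 33 -37
```

```text
clock: 32.75
eef_pos: [452.9, -95.5, 37.6]
tool_rot: [3.141, 0.001, -0.642]
force: [-0.1, -0.0, 0.8]
width: 85.6
t 32.8 pos [452.9 -95.5  37.6] yaw -36.8 q [-0.    0.69  0.22  2.17 -0.44  0.33 -1.62] w 85.6 f [-0.1 -0.   0.8]
units shift [-0.03  0.    0.15] turn [0.01 0.01 0.04]
```

```bash
python3 -m crank '[[[0,0,0.15,0,0,0],[0,0,0.05,0,0,0],[0,0,0,0,0,0]]]'
python3 go.py 452 -95 33 -37
python3 -m crank '[[[0,0,0,0,0,0],[0,0,0,0,0,0],[0,0,0,0,0,0],[0,0,0,0,0,0],[0,0,0,0,0,0],[0,0,0,0,0,0],[0,0,0,0,0,0]]]' 1
python3 -m crank '[[[0,0,-0.2,0,0,0],[0,0,-0.4,0,0,0],[0,0,-0.4,0,0,0],[0,0,-0.4,0,0,0],[0,0,0,0,0,0],[0,0,0,0,0,0]]]'
python3 held.py; python3 go.py 602.5 138 140 100
```

```text
clock: 33.0
eef_pos: [453.1, -95.6, 31.2]
tool_rot: [3.141, 0.001, -0.642]
force: [-0.1, 0.2, 0.6]
width: 85.5
t 33.0 pos [453.1 -95.6  31.2] yaw -36.8 q [ 0.01  0.7   0.21  2.17 -0.45  0.31 -1.62] w 85.5 f [-0.1  0.2  0.6]
units shift [-0.04  0.01 -0.06] turn [0.01 0.01 0.04]
clock: 33.58
eef_pos: [453.4, -95.8, 32.1]
tool_rot: [3.141, -0.0, -0.642]
force: [-0.0, -0.6, -2.5]
width: 34.9
clock: 34.08
eef_pos: [451.3, -95.0, 75.3]
tool_rot: [3.139, 0.004, -0.642]
force: [0.2, 0.4, -2.4]
width: 35.3
top of held [125.7 126.6 127.1] 75.34945172777499
t 34.1 pos [451.4 -95.   75.3] yaw -36.8 q [-0.05  0.62  0.29  2.15 -0.4   0.43 -1.65] w 35.1 f [ 0.  -0.8 -2.7]
units shift [-0.62 -9.23 -2.18] turn [ -0.03   0.04 -22.79]
```

```bash
python3 -m crank '[[[0,0,-0.6,0,0,0],[0,0,-0.8,0,0,0],[0,0,-0.8,0,0,0],[0,0,-0.3,0,0,0],[0,0,0,0,0,0],[0,0,0,0,0,-0.5],[0,0,0,0,0,-1],[0,0,0,0,0,-1],[0,0,0,0,0,-1],[0,0,0,0,0,-1],[0,0,0,0,0,-1],[0,0,0,0,0,-1]]]'
python3 -m crank '[[[0,0,0,0,0,-1],[0,0,0,0,0,-1],[0,0,0,0,0,-1],[0,0,0,0,0,-1],[0,0,0,0,0,-1],[0,0,0,0,0,-1],[0,0,0,0,0,-1],[0,0,0,0,0,-1],[0,0,0,0,0,-1],[0,0,0,0,0,-1],[0,0,0,0,0,0]]]'
python3 go.py 602.5 138 150 100
```

```text
clock: 35.13
eef_pos: [444.1, -92.2, 141.5]
tool_rot: [-3.135, 0.025, 0.07]
force: [0.2, 0.1, -3.0]
width: 34.8
clock: 36.05
eef_pos: [434.5, -88.3, 126.8]
tool_rot: [-3.091, 0.002, 1.175]
force: [-0.9, 0.6, -3.8]
width: 35.0
t 36.0 pos [434.5 -88.3 126.8] yaw 67.3 q [ 0.26  0.5  -0.15  2.11  0.11  0.59 -0.37] w 35.0 f [-0.9  0.6 -3.8]
units shift [ 9.12  2.21 -0.91] turn [-0.48 -0.12 -5.45]
```

```bash
python3 -m crank '[[[0,0,-0.5,-0.48,-0.12,-0.5],[0,0,-0.5,0,0,-1],[0,0,0,0,0,-1],[0,0,0,0,0,-1],[0,0,0,0,0,-1],[0,0,0,0,0,-0.8],[0,0,0,0,0,0]]]'
python3 go.py 602.5 138 150 100
```

```text
clock: 36.63
eef_pos: [430.3, -86.5, 151.2]
tool_rot: [-3.125, 0.003, 1.734]
force: [-0.0, 0.6, -3.1]
width: 34.8
t 36.6 pos [430.3 -86.5 151.2] yaw 99.4 q [ 0.35  0.45 -0.31  2.13  0.24  0.61  0.04] w 34.8 f [-0.   0.6 -3.1]
units shift [ 6.45  6.88 -0.09] turn [-0.16  0.03 -0.11]
```

```bash
python3 -m crank '[[[0.3,0.3,-0.1,-0.16,0,-0.1],[0.6,0.64,-0.1,0,0,0],[0.7,0.75,0,0,0,0],[0.7,0.75,0,0,0,0],[0.7,0.75,0,0,0,0],[0.7,0.75,0,0,0,0],[0.7,0.75,0,0,0,0],[0.7,0.75,0,0,0,0],[0.6,0.64,0,0,0,0],[0.4,0.4,0,0,0,0],[0,0,0,0,0,0],[0,0,0,0,0,0]]]'
python3 go.py 602.5 138 110 100;python3 held.py
```

```text
clock: 37.63
eef_pos: [597.4, 146.9, 149.6]
tool_rot: [-3.138, -0.011, 1.702]
force: [-0.6, -0.9, -2.5]
width: 35.0
t 37.6 pos [597.4 146.9 149.6] yaw 97.5 q [-0.11  0.66 -0.28  1.67  0.22  0.84 -0.35] w 35.0 f [-0.6 -0.9 -2.5]
units shift [-0.33  0.13  1.31] turn [-0.03 -0.11 -0.42]
top of held [200.5 200.9 201.3] 149.55218464750234
```

```bash
python3 -m crank '[[[-0.33,0.13,0,0,-0.11,-0.42],[0,0,0,0,0,0],[0,0,0.3,0,0,0],[0,0,0.4,0,0,0],[0,0,0.4,0,0,0],[0,0,0.3,0,0,0],[0,0,0,0,0,0],[0,0,0,0,0,0]]]'
python3 go.py 602.5 138 80 100
```

```text
clock: 38.35
eef_pos: [596.8, 133.5, 103.0]
tool_rot: [-3.132, 0.001, 1.73]
force: [0.6, 0.1, -2.1]
width: 35.0
t 38.4 pos [596.8 133.5 103. ] yaw 99.1 q [-0.1   0.72 -0.27  1.71  0.26  0.76 -0.34] w 35.0 f [ 0.6  0.1 -2.1]
units shift [0.12 0.22 0.77] turn [-0.09  0.01 -0.14]
```

```bash
python3 -m crank '[[[0.12,0.22,0,-0.09,0,-0.14],[0,0,0,0,0,0],[0,0,0.3,0,0,0],[0,0,0.3,0,0,0],[0,0,0.3,0,0,0],[0,0,0,0,0,0],[0,0,0,0,0,0]]]'
python3 go.py 602.5 138 46 100
```

```text
clock: 38.93
eef_pos: [604.4, 139.0, 74.6]
tool_rot: [3.137, -0.0, 1.745]
force: [-0.1, 0.1, -3.0]
width: 34.9
t 38.9 pos [604.4 139.   74.6] yaw 100.0 q [-0.12  0.76 -0.26  1.72  0.28  0.69 -0.34] w 34.9 f [-0.1  0.1 -3. ]
units shift [-0.02 -0.07  0.95] turn [ 0.04 -0.   -0.  ]
```

```bash
python3 -m crank '[[[-0.02,-0.07,0.25,0.04,0,0],[0,0,0.25,0,0,0],[0,0,0.22,0,0,0],[0,0,0,0,0,0],[0,0,0,0,0,0]]]'
python3 go.py 602.5 138 46 100
```

```text
clock: 39.35
eef_pos: [602.0, 137.8, 50.2]
tool_rot: [-3.14, -0.0, 1.745]
force: [-0.3, -0.7, -2.6]
width: 34.9
t 39.4 pos [602.  137.8  50.2] yaw 100.0 q [-0.12  0.79 -0.24  1.73  0.29  0.65 -0.35] w 34.9 f [-0.3 -0.7 -2.6]
units shift [0.   0.02 0.14] turn [-0.01 -0.   -0.  ]
```

```bash
python3 -m crank '[[[0,0,0.12,0,0,0],[0,0,0.04,0,0,0]]]'
python3 go.py 602.5 138 46 100;python3 held.py
```

```text
clock: 39.52
eef_pos: [602.5, 137.9, 45.9]
tool_rot: [-3.141, -0.0, 1.745]
force: [-2.4, -1.3, 6.4]
width: 34.9
t 39.5 pos [602.5 137.9  45.9] yaw 100.0 q [-0.12  0.8  -0.24  1.73  0.29  0.64 -0.35] w 34.9 f [-2.4 -1.3  6.4]
units shift [ 0. -0. -0.] turn [-0.   -0.   -0.01]
top of held [97.  97.4 97.8] 45.921729837316825
```

Contact at 6 N. Release, rise, back off, then check all four.

```bash
python3 -m crank '[[[0,0,0,0,0,0],[0,0,0,0,0,0],[0,0,0,0,0,0],[0,0,0,0,0,0],[0,0,0,0,0,0],[0,0,0,0,0,0]]]' -1
python3 -m crank '[[[0,0,-0.3,0,0,0],[0,0,-0.6,0,0,0],[0,0,-0.8,0,0,0],[0,0,-0.8,0,0,0],[0,0,-0.8,0,0,0],[0,0,-0.8,0,0,0],[0,0,-0.5,0,0,0],[0,0,0,0,0,0]]]'
python3 wr.py 602.5 138 96
python3 -m crank '[[[0,-0.8,0,0,0,0],[0,-0.8,0,0,0,0],[0,-0.8,0,0,0,0],[0,-0.8,0,0,0,0],[0,-0.8,0,0,0,0],[0,-0.5,0,0,0,0],[0,0,0,0,0,0],[0,0,0,0,0,0],[0,0,0,0,0,0]]]'
python3 - <<'E'
from cell import ctrl
from h import *
C={"40":(641.3,-83.3,54),"54":(628.5,-9.5,68),"68":(615.7,64.3,82),"82":(602.5,138,96)}
for n in("top","side"):
    p=ctrl.get_image(n);X,ok=cloud(p)
    for k,(x,y,h) in C.items():
        m=ok&(np.hypot(X[...,0]-x,X[...,1]-y)<30)&(abs(X[...,2]-h)<5)
        if m.any(): print(n,k,m.sum(),X[m].mean(0).round(1))
    x,y,_=C["82"];r=np.hypot(X[...,0]-x,X[...,1]-y);m=ok&(r>25)&(r<48)&(X[...,2]>18)&(X[...,2]<34)
    if m.any(): q=X[m].mean(0);print("lever",m.sum(),q.round(1),np.degrees(np.arctan2(q[1]-y,q[0]-x)))
    a=p["color"][:,:,::-1];a=a[150:220,190:350] if n=="top" else a[160:280,180:310]
    cv2.imwrite(f"pics/f{n}.png",cv2.resize(a,None,fx=4.5,fy=4.5))
E
```

```text
clock: 40.07
eef_pos: [605.0, 138.9, 48.1]
tool_rot: [3.136, -0.001, 1.745]
force: [-1.1, -0.4, -0.1]
width: 85.7
clock: 40.73
eef_pos: [603.2, 138.8, 195.1]
tool_rot: [3.138, -0.001, 1.746]
force: [0.7, 0.6, -0.3]
width: 85.4
wrist top 380 [602.7 140.2  96.3] lohi [593. 130.  91.] [613. 149.  99.]
clock: 41.53
eef_pos: [458.7, 111.8, 186.2]
tool_rot: [-3.132, 0.0, 1.745]
force: [-0.2, 0.1, -0.9]
width: 85.2
top 40 140 [639.5 -85.   54.3]
top 54 109 [627.7 -14.   68.3]
top 68 84 [614.2  59.3  82.1]
top 82 53 [602.5 134.7  96.1]
lever 29 [598.5 167.8  27.4] 97.62467147191599
side 40 87 [636.9 -81.3  53.2]
side 54 80 [624.8 -10.5  67.4]
side 68 67 [611.4  63.4  81.7]
side 82 56 [599.5 138.4  95.3]
lever 49 [594.4 172.7  25.9] 103.07547296503112
```

View pics/fside.png

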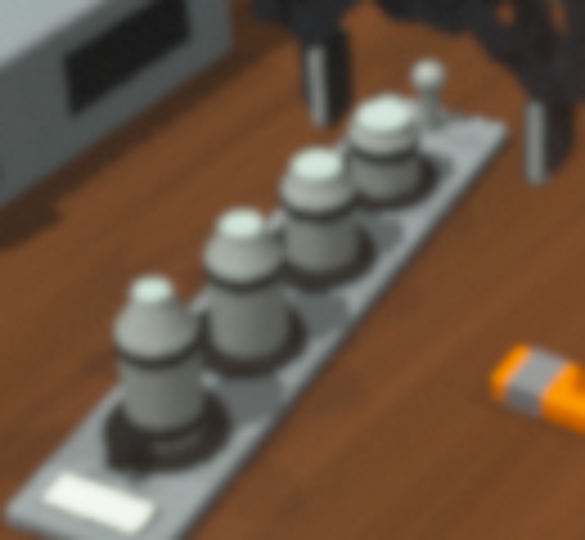

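View pics/ftop.png

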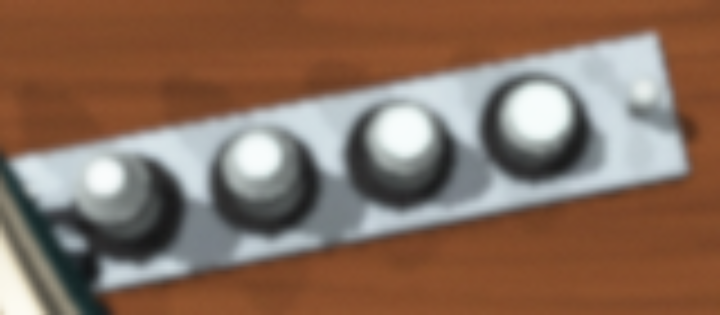

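Measured against the pads in the same camera, every objective is within 5 mm of its pad's centre. The lever reads 98–103° against the row's 100°. Both pictures show all four upright, shortest next to the post, with the gripper clear. Handing in.

```bash
python3 -c "
from cell import ctrl
print(ctrl.read_state()['force'],ctrl.finish_job())"
```

```text
the job is handed in; nothing more can be done
[ 0.68617428  0.62226759 -0.31207592] None
```

The job is handed in. All four objectives stand nose up on their pads in order of length. The 40 mm is next to the post (seat_d), then the 54 mm (seat_c), the 68 mm (seat_b) and the 82 mm (seat_a). It took about 42 s of the 96 s, and no verdict was reported.

**Position:** in the last top-camera picture each objective is about 1–4 mm from its pad centre, against the 12 mm allowed. All four nose tops are at the height expected for standing flat. The side camera reads about 3–4 mm different from the top camera, mostly as it did before any move, so I compared positions within each camera.

**Lever:** it points away from the post at 98–103° (top and side cameras), against a row direction of 100°.

**Set-down force:** the 54 mm objective briefly pressed on its pad with about 37 N, because small downward moves first had no effect and then a larger one caught up. I backed off before opening the gripper. The 40, 68 and 82 mm ones touched down at about 13, 8 and 6 N.

**Grip:** the finger opening read about 35 mm on the 38 mm barrels every time. I took this as a sensor offset, since none of them slipped.

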